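# Free the sagging bolt and hold the curing-cage gate ajar

### The job

The freshly glued parts in the small clear curing cage need airing. The bolt of its yellow gate has sagged, so its down-turned nose is caught behind the bent-up lip of the keeper: grip the bolt by its red knob, lift it over the lip while drawing it back towards the hinges until it is clear of the keeper, and only then swing the gate outwards to about 30 degrees. The gate springs shut by itself, so finish still gripping the red knob and holding the gate steady at that angle; leave the glue bottle, the tape roll and the two parts in the cage undisturbed.

Things in the scene. Friction and masses are not known exactly. Their poses are not given: they have to be found in the camera images.
- cage: Fixed open-topped curing cage with clear walls, 112 (x) x 212 (y) x 122 mm. Origin: centre of its underside on the bench. Its front, closed by the gate, looks along its own -x (to the robot's right and partly at the robot); +y points from the latch post to the hinge post; z up. So the gate's free end is at -y and swings out towards -x.
- knob (a point): Red upright round knob fixed on the bolt by a thin stem: 18 mm in diameter (rim 20 mm), 34 mm tall. The point is its centre, half-way up, 153 mm above the bench while the bolt hangs. Axes as the gate's (gate shut: the cage's). Grip it from above, fingers closing in any direction: nothing near it stands higher than 124 mm. It moves with bolt_lift, bolt_draw and the gate; it does not turn.
- bolt: Round steel bolt on the front of the gate, 10 mm thick, 137 mm long, with the red knob. Origin: on its axis straight below the knob's centre by 53 mm; its own +y points to the hinges. Its nose at the free end turns down 8 mm.
- gate_hinge (a point): Point on the upright hinge axis of the gate, 100 mm above the bench. With the gate shut and the bolt home, the knob is 125 mm from this axis along the cage's -y and 18 mm in front of it (-x).
- gate (a joint): Gate angle, rad: 0 shut, growing as the free end swings outwards (clockwise from above), up to 1.3. Yellow frame 163 mm wide, 12 mm thick, top edge 112 mm above the bench. A spring pulls it shut: 0.15 N m when shut, 0.28 N m at 0.5 rad (2 to 3 N at the knob). It is locked while the bolt is in the keeper.
- bolt_lift (a joint): Lift of the bolt in its tall worn staples, m: 0 sagging (it drops back by its weight, 0.17 kg), at most 0.013. Above 0.006 its nose clears the keeper's lip; below that, drawing stops at the lip after 2 mm.
- bolt_draw (a joint): How far the bolt is drawn back along the gate towards the hinges (cage +y with the gate shut), m: 0 home, at most 0.040; friction about 1 N. The nose is over the lip between 0.002 and 0.018; from 0.018 on the bolt is out of the keeper and may sink again.
- glue_bottle: White glue bottle with a red cap, 37 mm in diameter, 105 mm tall, loose on the bench. Origin: centre of its underside. Leave it alone.
- tape_roll: Small roll of white tape lying flat, 75 mm in diameter, 24 mm high, loose on the bench. Origin: centre of its underside. Leave it alone.
- end_cap: White end cap, 44 mm in diameter, 31 mm high, standing loose in the cage. Origin: centre of its underside. Leave it alone.
- brine_seal: Black ring seal, 50 mm in diameter, 14 mm high, lying loose in the cage. Origin: centre of its underside. Leave it alone.

How it is judged:
On the way, in this order (a step that is already met when the one before it is completed fails the run):
1. the bolt is lifted over the keeper's lip (more than 5 mm) while the gate is shut (value of joint bolt_lift above 0.005 m and value of joint bolt_draw below 0.015 m and value of joint gate below 0.06 rad), for 0.05 s.
2. the bolt is drawn clear of the keeper (more than 18 mm) with the gate still all but shut (under 0.12 rad) (value of joint bolt_draw above 0.018 m and value of joint gate below 0.12 rad), for 0.05 s.
At the end, for the whole second after the job is handed in: The gate is held still between 0.37 and 0.70 rad open (about 21 to 40 degrees) against its closing spring, with the fingers still gripping the bolt by its red knob (value of joint gate between 0.37 and 0.7 rad and velocity of joint gate between -0.05 and 0.05 rad/s and contact force between the fingers and bolt above 0.8 N); the arm keeps its last pose, push and grip.
It fails at once if the glue bottle or tape roll is moved by more than 25 mm or the bottle is tipped (distance of any of glue_bottle, tape_roll from where it was at the start of the episode above 0.025 m or angle between glue_bottle's own z axis and vertical above 0.4 rad).
It fails at once if a part in the cage is moved by more than 25 mm (distance of any of end_cap, brine_seal from where it was at the start of the episode above 0.025 m).
It also fails if it takes over 32 s, if anything falls off the work surface, if the arm or the gripper's body presses on something with over 40 N, if the wrist force passes 120 N, or if a joint passes its speed limit or range.

### The arm

A 6-joint arm with a two-finger parallel gripper is mounted at the origin on the work surface; the furniture and walls round the work are solid. World frame = base frame: x ahead of the robot, y to its left, z up, the work surface at z = 0. Lengths are in m, angles in rad, forces in N, time in s.
With the tool pointing down it reaches from about 0.35 to 0.975 m from the base axis. Payload 17.4 kg.
Tool frame: the origin (TCP) lies between the finger pads; the fingertips stand 11 mm ahead of it and the grasp point (between the pads) lies 8 mm behind it; z points along the fingers, y is the line along which they close (so a half turn about z gives the same grasp; the last joint's range is limited). The gripper opens to 85 mm and grips with 20 to 120 N. Pads are 22 mm wide; open, the fingers measure 114 mm over their backs; the gripper's body (76 mm by 85 mm) begins 54 mm behind the grasp point. The pads swing forward as they close: fully open they stand 13 mm farther back than shut.
Start: joints at [-1.347, 0.116, 1.442, -0, 1.584, -0.038], TCP at [0.175, -0.652, 0.242] pointing down, gripper open.
Joint ranges: [-2.83, 2.83], [-0.83, 2.19], [0.07, 2.5], [-1.14, 4.28], [0.01, 3], [-2.97, 2.97]. Speed limits (rad/s): [1.89, 1.89, 2.22, 3.14, 3.14, 3.14].

### API

Orientations are given as a unit quaternion [x, y, z, w].
In Python, from plant import ctrl gives the robot as it stands.
- The arm moves only by the shell command python3 -m jog 'ROWS' [FORCE]. ROWS is JSON, a list of rows, each an object with "travel": the shift along the tool's x, y, z each as a share of 75 cm, from -1 to 1, a list of three; "turn": the turn, a rotation vector about the tool's x, y, z each as a share of 180 degrees, from -1 to 1, a list of three; "hand": the opening, from 0 (shut) to 1 (fully open). A call has 1 to 20 rows; each row is the pose to reach, as a shift and turn from the pose commanded when the call began, along the tool's axes at that moment, turning the shorter way round; what a row does not reach only later rows make up. A row lasts 1/8 s, in which the tool goes at most 62.5 mm and 10.7 degrees, less where a joint would pass 70% of its speed; a pose out of reach is approached as far as the arm can. A call with a number of a shift or a turn outside -1 to 1 is refused whole. A call with a gripper value outside its range is refused whole. The fingers move at their own pace and stop on an object; FORCE is the grip in N (left out, the last holds). Time passes only in rows, so rows that repeat a pose let the fingers close. It gives the time, the measured TCP pose, the force, the opening and the grip force at its end, in the units of the state.
- ctrl.get_state(): the state, without advancing time (a new reading comes with each control period).
- ctrl.capture(name): name is "side" or "top"; returns (picture, depth): 400x640x3 uint8, blue, green, red; 400x640 float32, m along the optical axis (not along the pixel's ray), 0 where there is no reading.
- ctrl.camera_model(name): a dict with "camera_matrix" (3x3 intrinsics, pixels), "T" (4x4, takes a point from camera to world coordinates). Camera axes: x right, y up, looking along -z (the intrinsics and any distortion apply to the point x, -y, -z); pixel columns grow to the right and rows downward; lengths in m; the calibration is good to about 2 mm. A picture is of the moment at which its call begins. camera_model takes no time and is no camera call.
- ctrl.close_job(): hands the job in; it is judged then, once.
Trained networks look in the newest picture that a camera, given by its name, has taken for a name from the list of things; names that differ only in an ending like _2 or _b are one class to them, and where a whole thing is asked for, a point or a joint stands for the part that bears it (a point fixed in the world has none). Each returns a list of dicts, best first, with "confidence" (0 to 1); they miss things now and then, are a little off and sometimes report something else, mostly with a low value. They report only what shows in the picture. A call takes as long as a camera call.
- ctrl.trace(camera, label): "mask" (400x640 bool, what is visible of it) and "extent" ([left, top, right, bottom] in pixels, round what is visible of it).
- ctrl.pinpoint(camera, label): "centre" ([column, row] in pixels: a listed point, or the origin of a listed thing).
The state is a dict: "t": time; "joint_pos": joint angles; "qvel": joint speeds; "joint_efforts": joint torques, N m; "tool_pos": TCP position; "tcp_rot": TCP orientation; "ft_force": force on the tool from outside, world axes, zero at the start; "moment": the same for the moment, N m; "opening": opening from 0.0 (shut) to 1.0 (fully open); "gripper_force": force on a finger pad.
Only numpy, scipy, OpenCV 4.12 (cv2) and the standard library are available. Lean on these libraries where they do the work, as an engineer would, in place of code of your own. Each camera call takes 0.05 s, during which the arm holds its last target. There are 200 camera calls.

## Working session

There is one attempt and no reset: what is moved stays moved. The work goes in short steps, Python scripts to look and compute and a shell command to move; the robot and the scene stay as the last step left them, time stands still between calls to the robot, and variables do not carry over. Pictures are saved under pics/ and viewed, at most 10 in all, crops included, and the job is handed in when it is done.

```bash
mkdir -p pics; cat > h.py <<'E'
import numpy as np, cv2
from plant import ctrl
def world(cam,px,d):
    m=ctrl.camera_model(cam);K=np.array(m["camera_matrix"]);T=np.array(m["T"])
    p=np.array([(px[0]-K[0,2])/K[0,0]*d,-(px[1]-K[1,2])/K[1,1]*d,-d,1]);return (T@p)[:3]
def ray_z(cam,px,z):
    a=world(cam,px,1.);o=np.array(ctrl.camera_model(cam)["T"])[:3,3];return o+(a-o)*(z-o[2])/(a[2]-o[2])
E
python3 - <<'E'
from h import *
for c in("top","side"):
    im,d=ctrl.capture(c);cv2.imwrite(f"pics/{c}0.png",im)
    for l,z in(("knob",.153),("gate_hinge",.1),("cage",0),("bolt",.1),("glue_bottle",0),("tape_roll",0)):
        for r in ctrl.pinpoint(c,l)[:2]: print(c,l,round(r["confidence"],2),np.round(r["centre"],1),ray_z(c,r["centre"],z).round(4))
    for r in ctrl.trace(c,"knob")[:1]: print(r["extent"],r["confidence"])
s=ctrl.get_state();print(s["t"],s["tool_pos"],s["tcp_rot"],s["opening"])
E
```

```text
top gate_hinge 0.77 [282.6 219.4] [ 0.4332 -0.0142  0.1   ]
top cage 0.73 [257.3 201.9] [0.4906 0.0549 0.    ]
top bolt 0.58 [270.9 163.9] [0.5592 0.0124 0.1   ]
top glue_bottle 0.61 [387.1 246.7] [ 0.3765 -0.2606  0.    ]
top tape_roll 0.69 [372.3 191.2] [ 0.5144 -0.2302  0.    ]
side knob 0.58 [271.1 218.5] [0.5574 0.0207 0.153 ]
side gate_hinge 0.69 [325.8 234.8] [ 0.4395 -0.0027  0.1   ]
side cage 0.68 [295. 267.] [0.5029 0.0512 0.    ]
side bolt 0.83 [273.  228.7] [0.5616 0.0162 0.1   ]
side glue_bottle 0.77 [375.  186.5] [ 0.3652 -0.2485  0.    ]
side tape_roll 0.67 [323.2 179.5] [ 0.5145 -0.2316  0.    ]
side tape_roll 0.28 [275.  272.7] [0.5449 0.0792 0.    ]
[253.9, 209.7, 311.5, 232.6] 0.87
0.8 [ 0.174712   -0.65200829  0.24233566] [9.91442683e-01 1.30542734e-01 1.01433789e-05 9.30916118e-06] 1.0012821601676247
```

View pics/top0.png

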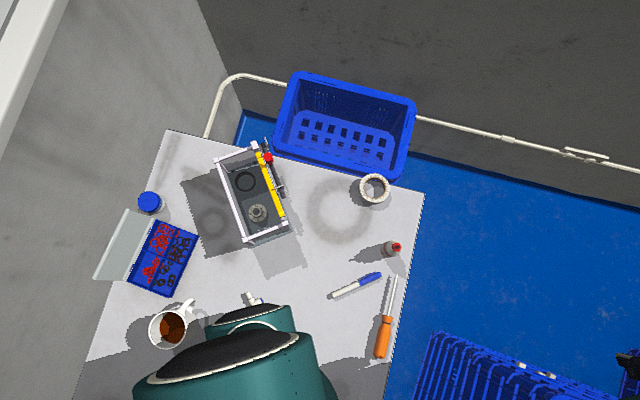

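View pics/side0.png

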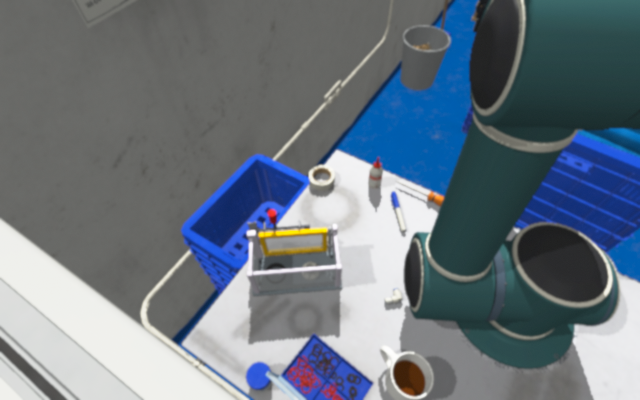

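The top view shows the red knob near (268,158), with the yellow gate running from there to the hinge at about (283,217). The side view shows the knob at about (272,214). I'll refine the knob position from its red blob and depth in both views.

```bash
python3 - <<'E'
from h import *
for c,(x0,y0,x1,y1) in(("top",(255,145,285,172)),("side",(258,200,286,226))):
    im,d=ctrl.capture(c);h=cv2.cvtColor(im,cv2.COLOR_BGR2HSV)
    red=((h[...,0]<8)|(h[...,0]>172))&(h[...,1]>150)&(h[...,2]>60)
    ye=(abs(h[...,0].astype(int)-26)<7)&(h[...,1]>150)&(h[...,2]>80)
    m=np.zeros_like(red);m[y0:y1,x0:x1]=red[y0:y1,x0:x1]
    r,q=np.nonzero(m);print(c,len(r),q.min(),q.max(),r.min(),r.max(),q.mean(),r.mean(),ray_z(c,(q.mean(),r.mean()),.153).round(4))
    P=np.array([world(c,(a,b),d[b,a]) for a,b in zip(q,r) if d[b,a]>0]);print(np.median(P,0).round(4),P.min(0).round(3),P.max(0).round(3))
    m=np.zeros_like(ye);m[140:260,240:340]=ye[140:260,240:340];r,q=np.nonzero(m)
    P=np.array([world(c,(a,b),d[b,a]) for a,b in zip(q,r) if d[b,a]>0]);P=P[abs(P[:,2]-.108)<.012]
    print("gate",len(P),P.mean(0).round(4));u,s,v=np.linalg.svd(P[:,:2]-P[:,:2].mean(0));print(v[0],(( P[:,:2]-P[:,:2].mean(0))@v[0]).min(),((P[:,:2]-P[:,:2].mean(0))@v[0]).max())
    cv2.imwrite(f"pics/{c}1.png",cv2.resize(im[130:260,225:345],None,fx=4.6,fy=4.6,interpolation=cv2.INTER_CUBIC))
E
```

```text
top 79 263 272 152 163 268.0 157.41772151898735 [0.5586 0.0134 0.153 ]
[0.5547 0.0117 0.1684] [0.547 0.003 0.103] [0.586 0.023 0.171]
gate 350 [0.5102 0.014  0.1106]
[-0.93219376 -0.36195965] -0.08445996622127341 0.07570688742042886
side 60 268 274 210 221 271.7 214.86666666666667 [0.5596 0.0115 0.153 ]
[0.5551 0.0193 0.1688] [0.55  0.009 0.146] [0.565 0.024 0.172]
gate 392 [0.5131 0.0191 0.1101]
[0.93396477 0.35736509] -0.07775560614273444 0.0767283930070574
```

View pics/top1.png

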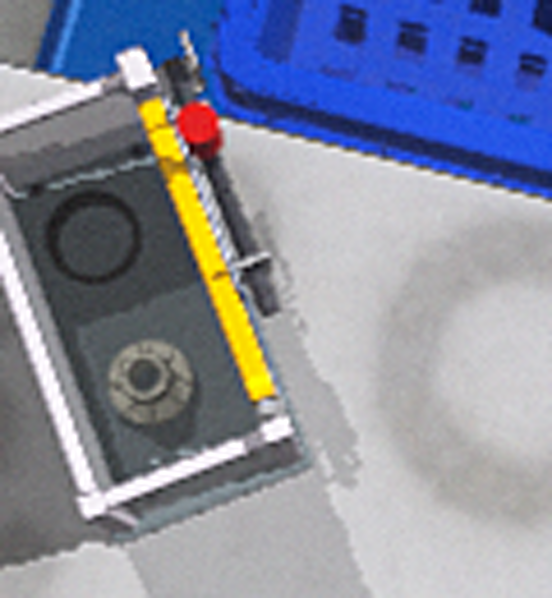

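The crop shows the knob at about (200,130), over the bolt on the gate's outer side. Both views put the knob at about (0.558, 0.0125). The gate runs towards the hinge along (-0.934, -0.36) and outward is (0.36, -0.934), which agrees with the hinge detection. I'll move above the knob with the fingers closing along the gate normal.

```bash
python3 -m jog '[{"travel":[0.7226,-0.7236,0],"turn":[0,0,-0.034],"hand":0.6},{"travel":[0.7226,-0.7236,0],"turn":[0,0,-0.034],"hand":0.6},{"travel":[0.7226,-0.7236,0],"turn":[0,0,-0.034],"hand":0.6},{"travel":[0.7226,-0.7236,0],"turn":[0,0,-0.034],"hand":0.6},{"travel":[0.7226,-0.7236,0],"turn":[0,0,-0.034],"hand":0.6},{"travel":[0.7226,-0.7236,0],"turn":[0,0,-0.034],"hand":0.6},{"travel":[0.7226,-0.7236,0],"turn":[0,0,-0.034],"hand":0.6},{"travel":[0.7226,-0.7236,0],"turn":[0,0,-0.034],"hand":0.6},{"travel":[0.7226,-0.7236,0],"turn":[0,0,-0.034],"hand":0.6},{"travel":[0.7226,-0.7236,0],"turn":[0,0,-0.034],"hand":0.6},{"travel":[0.7226,-0.7236,0],"turn":[0,0,-0.034],"hand":0.6},{"travel":[0.7226,-0.7236,0],"turn":[0,0,-0.034],"hand":0.6},{"travel":[0.7226,-0.7236,0],"turn":[0,0,-0.034],"hand":0.6},{"travel":[0.7226,-0.7236,0],"turn":[0,0,-0.034],"hand":0.6},{"travel":[0.7226,-0.7236,0],"turn":[0,0,-0.034],"hand":0.6},{"travel":[0.7226,-0.7236,0],"turn":[0,0,-0.034],"hand":0.6}]' 30; python3 - <<'E'
from h import *
s=ctrl.get_state();print(s["joint_pos"],s["ft_force"])
for c in("top","side"):
    im,d=ctrl.capture(c);cv2.imwrite(f"pics/{c}2.png",cv2.resize(im[130:290,205:365],None,fx=3.7,fy=3.7,interpolation=cv2.INTER_CUBIC))
E
```

```text
t: 2.9
tool_pos: [0.5574, 0.0112, 0.2426]
tcp_rot: [0.983, 0.182, 0.0, 0.0]
ft_force: [-0.2, 0.7, -0.5]
opening: 0.6
gripper_force: 0.0
[-2.55295867e-02 -1.41331141e-01  1.69609755e+00 -1.75492971e-04
  1.58640160e+00  1.17828029e+00] [-0.2361765   0.65117772 -0.45215504]
```

View pics/side2.png

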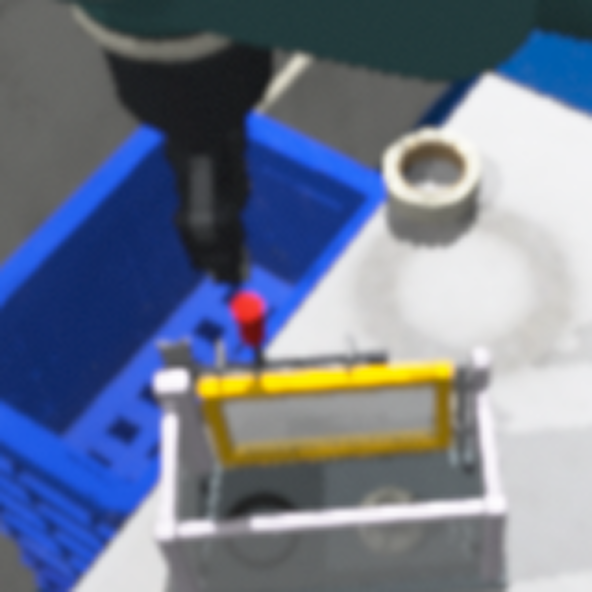

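The side view shows the fingers, at about (225,270) in the crop, just above the knob at about (248,318), with open space around it. Next I'll lower the gripper with the hand open and check.

```bash
python3 -m jog '[{"travel":[0,0,0.06],"turn":[0,0,0],"hand":0.6},{"travel":[0,0,0.1],"turn":[0,0,0],"hand":0.6},{"travel":[0,0,0.127],"turn":[0,0,0],"hand":0.6},{"travel":[0,0,0.127],"turn":[0,0,0],"hand":0.6},{"travel":[0,0,0.127],"turn":[0,0,0],"hand":0.6}]' 30; python3 - <<'E'
from h import *
a=[]
for c in("top","side"):
    im,d=ctrl.capture(c);a.append(cv2.resize(im[140:240,220:320],None,fx=4,fy=4,interpolation=cv2.INTER_CUBIC))
cv2.imwrite("pics/both3.png",np.hstack(a))
E
```

```text
t: 3.62
tool_pos: [0.5582, 0.0124, 0.1484]
tcp_rot: [0.983, 0.183, 0.001, 0.0]
ft_force: [-0.1, 0.9, -0.2]
opening: 0.6
gripper_force: 0.0
```

View pics/both3.png

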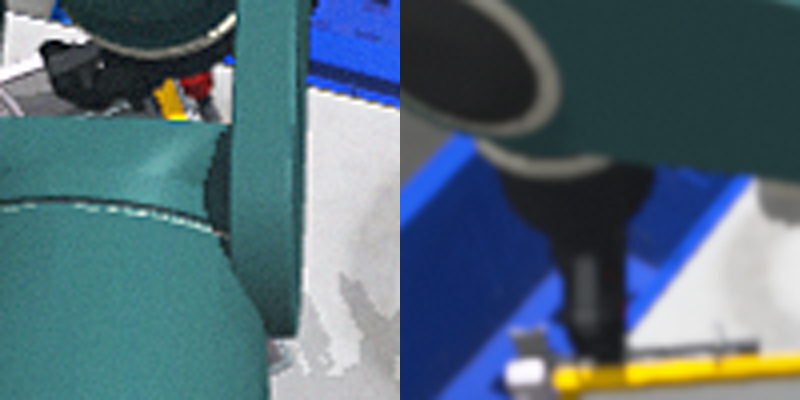

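In the side view the inner finger covers the knob, so the fingers straddle it. In the top view a red bit at about (197,85) is still visible beside the gripper. I'll close gently.

```bash
python3 -m jog '[{"travel":[0,0,0],"turn":[0,0,0],"hand":0.1},{"travel":[0,0,0],"turn":[0,0,0],"hand":0.1},{"travel":[0,0,0],"turn":[0,0,0],"hand":0.1},{"travel":[0,0,0],"turn":[0,0,0],"hand":0.1},{"travel":[0,0,0],"turn":[0,0,0],"hand":0.1},{"travel":[0,0,0],"turn":[0,0,0],"hand":0.1}]' 50
```

```text
t: 4.47
tool_pos: [0.5579, 0.0126, 0.1476]
tcp_rot: [0.983, 0.183, 0.0, 0.0]
ft_force: [-1.7, 0.5, 5.5]
opening: 0.203
gripper_force: 48.8
```

The knob is gripped (opening 0.203, or 17 mm, at 49 N). Now I'll lift it 10 mm.

```bash
python3 -m jog '[{"travel":[0,0,-0.006],"turn":[0,0,0],"hand":0.1},{"travel":[0,0,-0.0135],"turn":[0,0,0],"hand":0.1},{"travel":[0,0,-0.0135],"turn":[0,0,0],"hand":0.1},{"travel":[0,0,-0.0135],"turn":[0,0,0],"hand":0.1}]' 50
```

```text
t: 4.97
tool_pos: [0.5577, 0.0125, 0.1571]
tcp_rot: [0.983, 0.183, 0.0, -0.0]
ft_force: [0.0, 1.9, -2.4]
opening: 0.202
gripper_force: 48.7
```

A reading of -2.4 N matches the bolt's weight hanging from the fingers, so it has lifted about 9.5 mm. Now I'll draw it 28 mm along tool -x, towards the hinges.

```bash
python3 -m jog '[{"travel":[-0.008,0,0],"turn":[0,0,0],"hand":0.1},{"travel":[-0.017,0,0],"turn":[0,0,0],"hand":0.1},{"travel":[-0.027,0,0],"turn":[0,0,0],"hand":0.1},{"travel":[-0.037,0,0],"turn":[0,0,0],"hand":0.1},{"travel":[-0.037,0,0],"turn":[0,0,0],"hand":0.1},{"travel":[-0.037,0,0],"turn":[0,0,0],"hand":0.1}]' 50; python3 - <<'E'
from h import *
# arc rows: hinge-relative knob, tool frame now (x towards free end, y outwards)
for k in range(0,8):
    a=np.radians(31)*k/7; X,Y=.125-.028,.018
    print(k,((X*np.cos(a)-Y*np.sin(a)-X)/.75).round(4),((X*np.sin(a)+Y*np.cos(a)-Y)/.75).round(4),(np.degrees(a)/180).round(4))
E
```

```text
t: 5.72
tool_pos: [0.5318, 0.0024, 0.1572]
tcp_rot: [0.983, 0.183, -0.0, -0.0]
ft_force: [-1.5, 2.1, -0.9]
opening: 0.199
gripper_force: 48.8
0 0.0 0.0 0.0
1 -0.0022 0.0099 0.0246
2 -0.0052 0.0196 0.0492
3 -0.009 0.0291 0.0738
4 -0.0134 0.0382 0.0984
5 -0.0186 0.047 0.123
6 -0.0244 0.0553 0.1476
7 -0.0308 0.0632 0.1722
```

The draw moved 27.8 mm with only about 1–2 N of resistance. I'll swing along the arc, where tool +y is outward and +z turn is clockwise, starting with the first third.

```bash
python3 -m jog '[{"travel":[-0.001,0.005,0],"turn":[0,0,0.0123],"hand":0.1},{"travel":[-0.0022,0.0099,0],"turn":[0,0,0.0246],"hand":0.1},{"travel":[-0.0036,0.0148,0],"turn":[0,0,0.037],"hand":0.1},{"travel":[-0.0052,0.0196,0],"turn":[0,0,0.049],"hand":0.1},{"travel":[-0.0052,0.0196,0],"turn":[0,0,0.049],"hand":0.1}]' 50
```

```text
t: 6.35
tool_pos: [0.5335, -0.0129, 0.1572]
tcp_rot: [0.994, 0.107, 0.0, -0.0]
ft_force: [-0.5, 1.4, -1.9]
opening: 0.204
gripper_force: 48.8
```

Forces are low and the knob follows the arc. I'll continue the remaining 22° the same way.

```bash
python3 -m jog '[{"travel":[-0.001,0.005,0],"turn":[0,0,0.0123],"hand":0.1},{"travel":[-0.0022,0.0099,0],"turn":[0,0,0.0246],"hand":0.1},{"travel":[-0.0036,0.0148,0],"turn":[0,0,0.037],"hand":0.1},{"travel":[-0.0052,0.0196,0],"turn":[0,0,0.0492],"hand":0.1},{"travel":[-0.007,0.0244,0],"turn":[0,0,0.0615],"hand":0.1},{"travel":[-0.009,0.0291,0],"turn":[0,0,0.0738],"hand":0.1},{"travel":[-0.0112,0.0337,0],"turn":[0,0,0.0861],"hand":0.1},{"travel":[-0.0134,0.0382,0],"turn":[0,0,0.0984],"hand":0.1},{"travel":[-0.016,0.0426,0],"turn":[0,0,0.1107],"hand":0.1},{"travel":[-0.0186,0.047,0],"turn":[0,0,0.123],"hand":0.1},{"travel":[-0.0186,0.047,0],"turn":[0,0,0.123],"hand":0.1},{"travel":[-0.0186,0.047,0],"turn":[0,0,0.123],"hand":0.1},{"travel":[-0.0186,0.047,0],"turn":[0,0,0.123],"hand":0.1}]' 50; python3 - <<'E'
from h import *
a=[]
for c in("top","side"):
    im,d=ctrl.capture(c);a.append(cv2.resize(im[140:260,230:330],None,fx=4,fy=4,interpolation=cv2.INTER_CUBIC))
    h=cv2.cvtColor(im,cv2.COLOR_BGR2HSV)
    m=(abs(h[...,0].astype(int)-26)<7)&(h[...,1]>150)&(h[...,2]>80);m[:140]=m[260:]=0;m[:,:235]=m[:,340:]=0;r,q=np.nonzero(m)
    P=np.array([world(c,(x,y),d[y,x]) for x,y in zip(q,r) if d[y,x]>0]);P=P[abs(P[:,2]-.108)<.012][:,:2] if len(P) else P
    if len(P)>10:
        v=np.linalg.svd(P-P.mean(0))[2][0];print(c,len(P),np.degrees(np.arctan(v[1]/v[0])))
s=ctrl.get_state();print(s["tool_pos"],s["qvel"].round(4))
cv2.imwrite("pics/both4.png",np.hstack(a))
E
```

```text
t: 7.98
tool_pos: [0.5274, -0.05, 0.1572]
tcp_rot: [0.996, -0.086, 0.0, 0.0]
ft_force: [-0.1, 2.1, -1.8]
opening: 0.202
gripper_force: 48.8
top 90 -8.560355995721626
side 343 -10.674037321895343
[ 0.52742941 -0.04998655  0.15722226] [-0.0011  0.0001 -0.002   0.001  -0.0006 -0.0003]
```

View pics/both4.png

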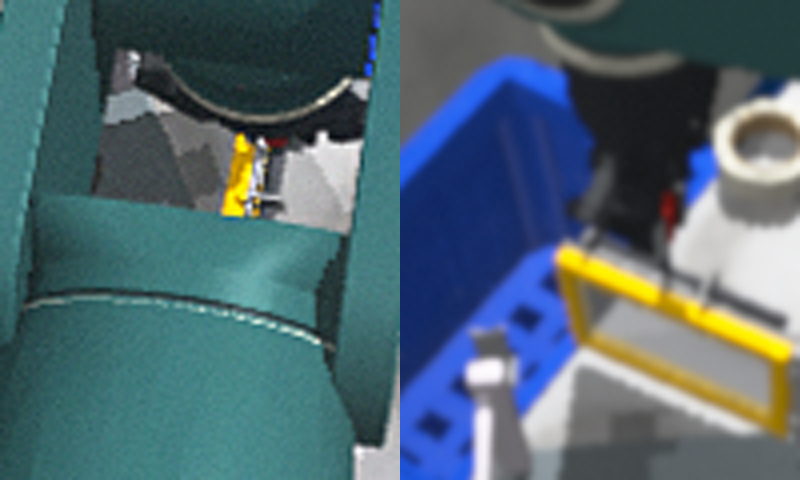

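The side view shows the gate swung well clear of the latch post, with the fingers on the knob at about (665,210). The measured angle went from +21° to about -10°, so the gate is roughly 31° open. The arm is steady and gripping at 49 N, so I'm handing in.

```bash
python3 -c "
from plant import ctrl
print(ctrl.close_job())"
```

```text
the job is handed in; nothing more can be done
None
```

I lifted the bolt over the keeper's lip, drew it back about 28 mm and swung the gate open to about 31°, then handed the job in at about 8 s with the fingers still gripping the red knob (49 N); no verdict was returned.

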